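# Clear the gauge tile and hold the tweezers at its marked gap

### The job

First put both wooden offcuts that lie on the dark wooden gauge tile into the open scrap bin. Then take the sprung tweezers off their wooden rest, hold them level with the two tips just above the tile over its two brass strips (one tip over each strip, or just inside it), squeezed so that the gap between the tips equals the 14 mm gap between the strips. Finish while still holding the tweezers there, steady and touching nothing but the gripper, and leave the thread cone, the jar and the small cardboard box where they stand.

Things in the scene. Friction and masses are not known exactly. Their poses are not given: they have to be found in the camera images.
- offcut_a: plain light-wood block, 24 (its x) x 34 (its y) x 20 mm high, loose on the gauge tile; origin at the centre of its underside
- offcut_b: stepped light-wood block, 26 mm wide along its x and 35 mm along its y (from y -17 to +18): 24 mm high from y -17 to +7, then only 13 mm high; loose on the gauge tile; origin on its underside
- scrap_bin: open tan plastic bin, 150 x 150 x 55 mm high, walls 4 mm, floor 4 mm, fixed; origin at the centre of its underside, z up. It may stand left or right of the tile, the rest on the other side
- gauge_tile: fixed dark wooden tile, 100 (x) x 150 (y) x 8 mm thick, lying on the table; origin at the centre of its underside. Inlaid in the middle of its top are two brass strips, each 28 mm long along the tile's x and 4 mm wide, side by side at y = -9 and +9 mm: 14 mm between their inner edges
- gauge_mid (a point): centre of the tile's top face, midway between the two brass strips; axes as the tile's
- rest: fixed wooden tweezers rest: foot 180 (x) x 80 (y) x 8 mm and two cross blocks with tops 30 mm above the table, one 26 mm long (x) and 50 mm wide at x = -75 mm, one 16 mm long and 70 mm wide at x = +65 mm; between them the tweezers hang free over the foot. Origin at the centre of the underside
- tweezers: loose steel sprung tweezers, about 45 g, lying flat on the rest, tips along their +x (roughly away from the robot). Origin on the underside, on the centre line; heel (radius 11 mm) at x = -78 mm, tip ends at x = +85. Two leaves 4 mm thick and 12 mm high (slimmer beyond x = +40) start at x = -75, y = -9 and +9, and splay 0.0625 rad each when relaxed. The right leaf is rigid with this body
- tweezers_grip (a point): best grip of the tweezers, in their ridged zone: 20 mm ahead (+x) of the origin, on the centre line, at mid-height of the leaves; fingers close along the tweezers' y, 34 mm over the outsides when relaxed. With the tip gap at 14 mm the leaves are parallel, 22 mm over the outsides, and press about 8 N; 1 mm less between the fingers closes the tips by about 1.7 mm
- squeeze (a joint): angle of the pivoting left leaf of the tweezers: 0 relaxed (tips 34 mm apart), 0.125 rad with the tips 14 mm apart and the leaves parallel, stop at 0.20 rad (tips 2 mm apart); spring 6 N m/rad about an upright pivot at x = -75 mm, y = +9 mm of the tweezers; it opens again when let go
- tip_left (a point): inner face of the left (+y) tip, 2 mm from its end, mid-height (6 mm above the tweezers' underside; the tip itself is 5 mm high); moves with the left leaf
- tip_right (a point): the same point of the right (-y) tip; both tips lie 83 mm ahead (+x) of the tweezers' origin, 63 mm ahead of the best grip
- thread_cone: bystander: pale thread cone, 52 mm across, 95 mm high; origin under its centre
- button_jar: bystander: glass jar with metal lid, 60 mm across, 75 mm high; origin under its centre
- pin_box: bystander: small cardboard box, 60 x 90 x 30 mm high; origin under its centre
Not all that is in view belongs to the job. What is shaped like the offcut_b but blue or turquoise is not meant.

How it is judged (in metres and radians):
On the way, in this order (a step that is already met when the one before it is completed fails the run):
1. both offcuts lie in the scrap bin, let go (x of offcut_a in the frame of scrap_bin between -0.072 and 0.072 m and y of offcut_a in the frame of scrap_bin between -0.072 and 0.072 m and z of each of offcut_a, offcut_b in the frame of scrap_bin below 0.045 m and contact force between each of offcut_a, offcut_b and the fingers below 0.1 N and x of offcut_b in the frame of scrap_bin between -0.072 and 0.072 m and y of offcut_b in the frame of scrap_bin between -0.072 and 0.072 m), for 0.2 s.
2. the tweezers are lifted off the rest by the fingers (contact force between tweezers and the fingers above 1 N and contact force between tweezers and rest below 0.1 N and height (world z) of tweezers above 0.036 m), for 0.2 s.
At the end, for the whole second after the job is handed in: Offcuts in the bin. Tweezers held by the fingers (over 1 N), steady, clear of rest, tile and bin, level and along the strips within 0.3 rad; tip gap 14 mm within 2.5 mm, each tip within 18 mm (from above) of the middle of the strips, 4 to 50 mm above the tile (all of step 1 and contact force between tweezers and the fingers above 1 N and contact force between tweezers and rest below 0.1 N and distance between tip_left and tip_right between 0.0115 and 0.0165 m and horizontal distance between each of tip_left, tip_right and gauge_mid below 0.018 m and angle between the x axis of tweezers and the x axis of gauge_tile, either way round below 0.3 rad and angle between tweezers's own z axis and vertical below 0.3 rad and z of tip_left in the frame of gauge_mid between 0.004 and 0.05 m and z of tip_right in the frame of gauge_mid between 0.004 and 0.05 m and contact force between tweezers and gauge_tile below 0.1 N and contact force between tweezers and scrap_bin below 0.1 N and velocity of joint squeeze between -0.03 and 0.03 rad/s and linear speed of tweezers below 0.02 m/s); the arm keeps its last pose, push and grip.
It fails at once if a bystander (cone, jar or cardboard box) is shifted by more than 25 mm (distance of any of thread_cone, button_jar, pin_box from where it was at the start of the episode above 0.025 m).
It also fails if it takes over 67 s, if anything falls off the work surface, if the arm or the gripper's body presses on something with over 40 N, if the wrist force passes 120 N, or if a joint passes its speed limit or range.

### The arm

A 6-joint arm with a two-finger parallel gripper is mounted at the origin on the work surface. World frame = base frame: x ahead of the robot, y to its left, z up, the work surface at z = 0. Lengths are in m, angles in degrees, forces in N, time in s.
With the tool pointing down it reaches from about 0.35 to 0.875 m from the base axis. Payload 4.2 kg.
Tool frame: the origin (TCP) lies between the finger pads; the fingertips stand 25 mm ahead of it and the grasp point (between the pads) lies 6 mm ahead of it (r.tips_ahead is the distance from the TCP to the fingertips, in m); z points along the fingers, y is the direction in which the jaws open and shut (so a half turn about z gives the same grasp; the last joint's range is limited). The gripper opens to 87 mm and grips with 3 to 60 N. Pads are 19 mm wide; open, the fingers measure 117 mm over their backs; the gripper's body (75 mm by 190 mm) begins 51 mm behind the grasp point.
Start: joints at [84.259, 22.042, 0.453, 0, -68.411, -14.817], TCP at [0.219, 0.585, 0.248] pointing down, gripper open.
Joint ranges: [-179.83, 179.83], [-69.29, 118.12], [-61.27, 80.66], [-181.25, 117.63], [-171.15, -9.14], [-177.46, 177.46]. Speed limits (degrees/s): [159.86, 159.86, 180, 180, 180, 180].

### API

Orientations are given as a 3x3 rotation matrix whose columns are the frame's x, y, z axes.
In Python, from station import r, vision, finish_job gives the robot as it stands.
- The arm moves only by the shell command python3 -m jog 'ROWS'. ROWS is a JSON object of lists of equal length, an entry for each row: "rot": the turn, a rotation vector about the world's x, y, z in degrees, a list of three; "delta_pos": the shift along the world's x, y, z in mm, a list of three; "grip": the opening in per cent of the stroke, from 0 (shut) to 100 (fully open). A call has 1 to 10 rows; each row shifts and turns the commanded pose from where the row before left it; what a row does not reach is not made up. A row lasts 1/12 s, in which the tool goes at most 41.7 mm and 7.16 degrees, less where a joint would pass 70% of its speed; a pose out of reach is approached as far as the arm can. A call with a gripper value outside its range is refused whole. The fingers move at their own pace and stop on an object; the grip force is fixed at half the most. Time passes only in rows, so rows that do not move let the fingers close. It gives the time, the measured TCP pose, the force and the opening at its end, in the units of the state.
- r.sense(): the state, without advancing time (a new reading comes with each control period).
- vision.capture(name): name is "side" or "top" or "wrist"; returns a dict with "frame" (420x560x3 uint8, red, green, blue), "K" (3x3 intrinsics, pixels), "xyz" and "orientation" of the camera in the world. Camera axes: x right, y up, looking along -z (the intrinsics and any distortion apply to the point x, -y, -z); pixel columns grow to the right and rows downward; lengths in m; the calibration is good to about 2 mm. A picture is of the moment at which its call begins. There is no depth.
- finish_job(): hands the job in, once; it reports no verdict.
The state is a dict: "time_s": time; "joints": joint angles; "joint_velocities": joint speeds; "effort": joint torques, N m; "tcp_pos": TCP position; "ee_rot": TCP orientation; "wrist_force": force on the tool from outside, world axes, zero at the start; "moment": the same for the moment, N m; "gripper_width": opening from 0.0 (shut) to 1.0 (fully open).
Only numpy, scipy, OpenCV 4.12 (cv2) and the standard library are available. Lean on these libraries where they do the work, as an engineer would, in place of code of your own. Each camera call takes 0.05 s, during which the arm holds its last target. There are 200 camera calls.

## Working session

There is one attempt and no reset: what is moved stays moved. The work goes in short steps, Python scripts to look and compute and a shell command to move; the robot and the scene stay as the last step left them, time stands still between calls to the robot, and variables do not carry over. Pictures are saved under pics/ and viewed, about 8 in all and at most 12, crops included, and the job is handed in when it is done.

```bash
mkdir -p pics; ls; python3 - <<'E'
from station import r, vision
import cv2,numpy as np,json
for n in("top","side"):
    c=vision.capture(n)
    cv2.imwrite(f"pics/{n}0.png",cv2.resize(c["frame"][:,:,::-1],(800,600),interpolation=cv2.INTER_CUBIC))
    np.savez(f"{n}0.npz",**{k:np.array(v) for k,v in c.items()})
    print(n,{k:np.round(np.array(v),4).tolist() for k,v in c.items() if k!='frame'})
s=r.sense();print(s)
E
```

```text
pics
top {'K': [[411.1725, 0.0, 274.3849], [0.0, 411.1725, 218.5313], [0.0, 0.0, 1.0]], 'xyz': [0.5152, -0.0128, 0.9971], 'orientation': [[0.0175, 0.9964, -0.0833], [-0.9993, 0.0147, -0.0342], [-0.0328, 0.0839, 0.9959]]}
side {'K': [[388.4389, 0.0, 280.0957], [0.0, 388.4389, 210.2697], [0.0, 0.0, 1.0]], 'xyz': [0.5565, 0.7442, 0.501], 'orientation': [[-0.999, 0.0334, -0.0293], [-0.0422, -0.5084, 0.8601], [0.0138, 0.8605, 0.5093]]}
{'time_s': 0.1, 'joints': array([ 8.42585953e+01,  2.20857226e+01,  3.86990082e-01, -2.46721489e-02,
       -6.84119734e+01, -1.48191227e+01]), 'joint_velocities': array([-0.04242945, -0.07166053,  0.13412024,  0.06695162, -0.09238109,
        0.05525898]), 'effort': array([-3.52252182e-04, -3.91688848e+01,  1.87936234e+01,  4.23189774e+00,
        1.34581453e-02, -7.68974883e-05]), 'tcp_pos': array([0.21928374, 0.58473739, 0.24657307]), 'ee_rot': array([[ 9.36245949e-01, -3.51344806e-01, -5.91685666e-04],
       [-3.51345288e-01, -9.36244063e-01, -1.88240086e-03],
       [ 1.07409574e-04,  1.97027615e-03, -9.99998053e-01]]), 'wrist_force': array([-0.22393729,  0.09523262, -0.29704326]), 'moment': array([0.05077913, 0.00440173, 0.04540217]), 'gripper_width': 0.9979294826369653}
```

View pics/top0.png

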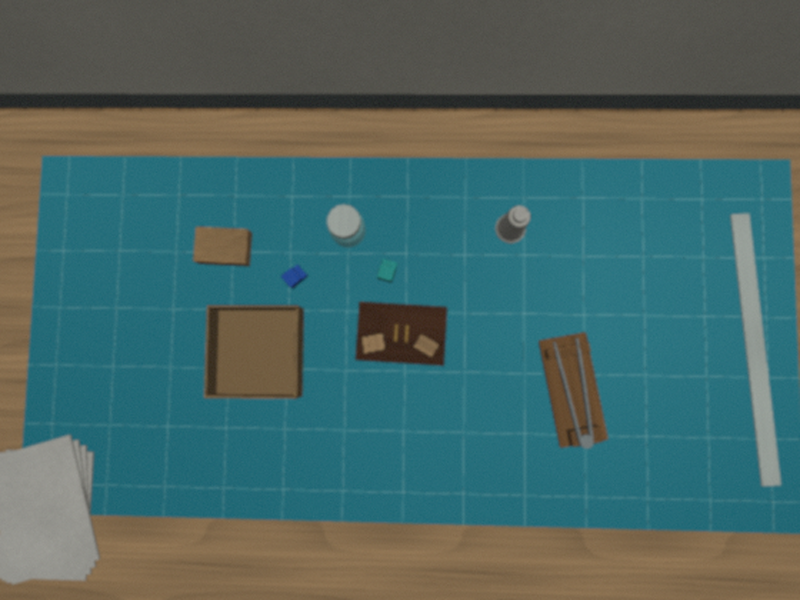

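View pics/side0.png

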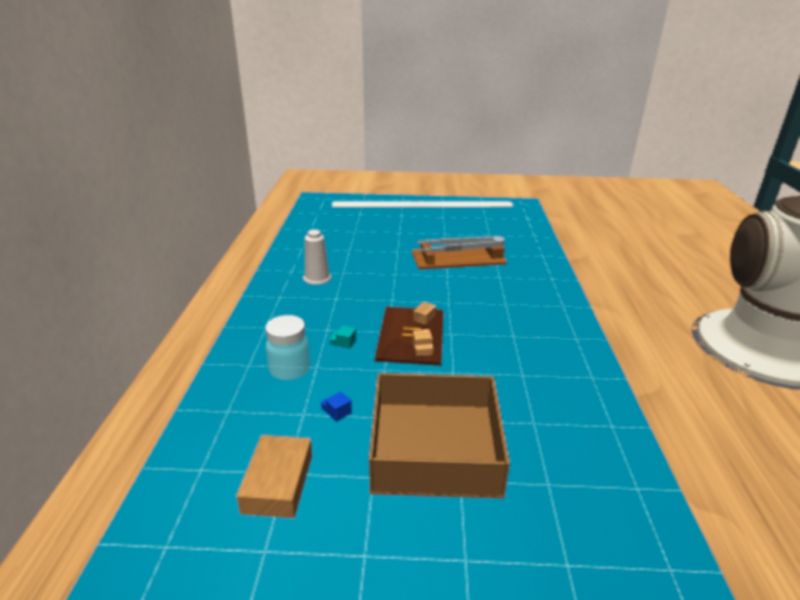

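The top view (800 px scale) shows the bin at (253,352), the tile at (402,333) with offcuts at (373,343) and (426,345), strips at (401,333), and the rest at (573,390) with the tips pointing up to (557,345) and (580,338). The side view agrees, and the left offcut looks like the stepped one.

```bash
cat > h.py <<'E'
import numpy as np,cv2
def ray(c,uv,z):
    uv=np.atleast_2d(np.array(uv,float));K=c["K"];R=np.array(c["orientation"])
    d=np.c_[(uv[:,0]-K[0,2])/K[0,0],-(uv[:,1]-K[1,2])/K[1,1],-np.ones(len(uv))]@R.T
    o=np.array(c["xyz"]); return o+d*((z-o[2])/d[:,2])[:,None]
def rect(pts):
    """min-area rectangle of world xy points: centre mm, sizes, angle of long side (deg)"""
    b=cv2.boxPoints(cv2.minAreaRect((pts[:,:2]*1000).astype(np.float32)));e=[b[1]-b[0],b[2]-b[1]]
    e.sort(key=np.linalg.norm);return b.mean(0),[np.linalg.norm(x) for x in e],np.degrees(np.arctan2(e[1][1],e[1][0]))%180
def blobs(m,amin):
    n,l,s,ce=cv2.connectedComponentsWithStats(m.astype(np.uint8));
    return [(np.argwhere(l==i)[:,::-1],s[i]) for i in range(1,n) if s[i][4]>=amin]
E
python3 - <<'E'
from h import *
c=dict(np.load("top0.npz"));f=c["frame"];hsv=cv2.cvtColor(f,cv2.COLOR_RGB2HSV)
np.set_printoptions(precision=1,suppress=True)
def show(name,m,z,amin,box):
    M=np.zeros(m.shape,bool);x0,y0,x1,y1=box;M[y0:y1,x0:x1]=m[y0:y1,x0:x1]
    for p,s in blobs(M,amin): print(name,s,*rect(ray(c,p,z)))
notteal=~((hsv[...,0]>80)&(hsv[...,0]<110)&(hsv[...,1]>90))
V=hsv[...,2]
show("tile",notteal,.008,300,(240,200,325,265))
show("offc",notteal&(V>115),.028,40,(245,205,318,260))
show("rest",notteal,.008,300,(365,225,435,320))
show("bin",notteal,.055,300,(130,205,222,285))
show("tw",notteal&(hsv[...,1]<75),.034,30,(365,225,435,320))
a=cv2.resize(f[195:270,235:325],None,fx=6,fy=6,interpolation=cv2.INTER_CUBIC)
w=dict(np.load("side0.npz"))["frame"]
b=cv2.resize(w[205:260,255:325],None,fx=6,fy=6,interpolation=cv2.INTER_CUBIC)
d=cv2.resize(f[225:320,365:430],None,fx=4,fy=4,interpolation=cv2.INTER_CUBIC)
o=np.zeros((600,800,3),np.uint8)
a=cv2.resize(a,(400,333));b=cv2.resize(b,(340,267));d=cv2.resize(d,(390,570))
o[:333,:400]=a;o[333:,:340]=b;o[:570,405:795]=d
cv2.imwrite("pics/crop1.png",o[:,:,::-1])
E
```

```text
tile [ 249  211   64   45 2544] [563.5   5.7] [np.float32(99.13487), np.float32(149.12785)] 87.28635
offc [254 234  15  13 150] [545.6  51.5] [np.float32(24.89188), np.float32(32.95241)] 101.241585
offc [290 235  16  14 117] [543.1 -35.7] [np.float32(21.378096), np.float32(30.192917)] 59.967144
rest [ 377  232   49   82 2728] [ 471.7 -281.4] [np.float32(83.136795), np.float32(188.24413)] 11.090938
bin [ 142  213   71   67 4556] [527.7 242.5] [np.float32(151.9314), np.float32(160.74399)] 90.81856
tw [377 232  49  82 775] [ 472.7 -274.4] [np.float32(80.0302), np.float32(182.89102)] 11.088533
```

View pics/crop1.png

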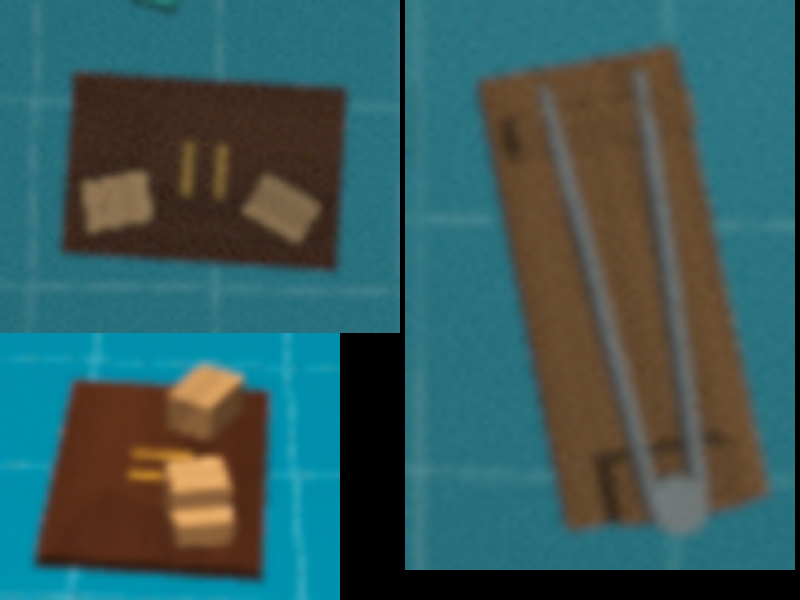

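Crop: the left offcut is the stepped one, with its low end towards +y. The right one is plain. The tweezers' heel is at raw pixel (410.8,309), with tips at (388,240) and (404,237.5). Moving above offcut_b first.

```bash
python3 -m jog '{"delta_pos":[[18,-30,-3],[18,-30,-3],[18,-30,-3],[18,-30,-3],[18,-30,-3],[18,-30,-3],[18,-30,-3],[18,-30,-3],[18,-30,-3],[18,-30,-3]],"rot":[[0,0,-6.5],[0,0,-6.5],[0,0,-6.5],[0,0,-6.5],[0,0,-6.5],[0,0,-6.5],[0,0,-6.5],[0,0,-6.5],[0,0,-6.5],[0,0,0]],"grip":[100,100,100,100,100,100,100,100,100,100]}'
python3 -m jog '{"delta_pos":[[18,-30,-10],[18,-30,-10],[18,-30,-10],[18,-30,-10],[18,-30,-10],[18,-30,-10],[18,-30,-10],[18,-30,-10],[0,0,0],[0,0,0]],"rot":[[0,0,0],[0,0,0],[0,0,0],[0,0,0],[0,0,0],[0,0,0],[0,0,0],[0,0,0],[0,0,0],[0,0,0]],"grip":[100,100,100,100,100,100,100,100,100,100]}'
cat >> h.py <<'E'
def st(r):
    s=r.sense();R=s["ee_rot"];t=np.degrees(np.arctan2(R[1,1],R[0,1]))
    print("t",round(s["time_s"],2),"tcp",np.round(s["tcp_pos"]*1000,1),"jaw",round(t%180,2),"tilt",np.round(R[:2,2],4),"w",round(s["gripper_width"]*87,1),"F",np.round(s["wrist_force"],1),"j",np.round(s["joints"],0))
E
python3 -c "
from h import *
from station import r,vision
st(r);c=vision.capture('wrist');cv2.imwrite('pics/wr1.png',c['frame'][:,:,::-1]);np.savez('wr1.npz',**{k:np.array(v) for k,v in c.items()})"
```

```text
time_s: 0.93
tcp_pos: [0.3997, 0.2834, 0.2172]
ee_rot: [[0.186, -0.983, -0.0], [-0.983, -0.186, -0.0], [0.0, 0.001, -1.0]]
wrist_force: [0.8, 0.3, -0.4]
gripper_width: 1.0
time_s: 1.77
tcp_pos: [0.5433, 0.0433, 0.1361]
ee_rot: [[0.186, -0.983, -0.003], [-0.983, -0.186, -0.001], [0.0, 0.003, -1.0]]
wrist_force: [0.6, 0.1, 0.1]
gripper_width: 1.003
t 1.77 tcp [543.3  43.3 136.1] jaw 10.72 tilt [-0.0028 -0.0009] w 87.3 F [0.6 0.1 0.1] j [ 22.  21. -19.  -0. -50. -11.]
```

View pics/wr1.png

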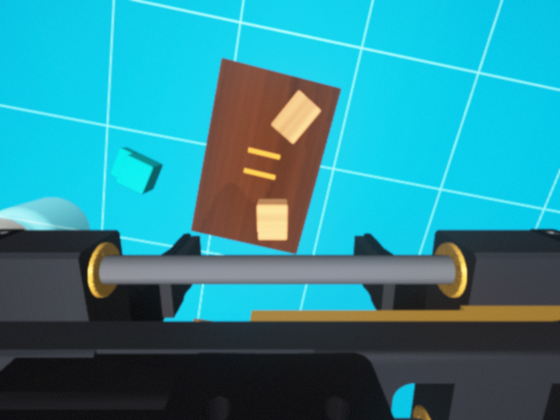

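Wrist view: offcut_b at (272,220), offcut_a at (296,116), strips at (263,153) and (259,174). I'll refine from this image.

```bash
python3 - <<'E'
from h import *
np.set_printoptions(precision=1,suppress=True)
c=dict(np.load("wr1.npz"));f=c["frame"];hsv=cv2.cvtColor(f,cv2.COLOR_RGB2HSV)
H,S,V=[hsv[...,i].astype(int) for i in range(3)]
M=np.zeros(H.shape,bool);M[55:245,190:345]=True
nt=M&~((H>80)&(H<110))
print([ (tuple(f[y,x])) for x,y in((272,210),(272,232),(272,238),(296,116),(285,133),(263,153),(230,130))])
for nm,m,z,a in(("tile",nt&(V>50),.008,3000),("blk",nt&(V>185)&(S<140),.03,100),("strip",nt&(V>150)&(S>150),.008,30)):
    for p,s in blobs(m,a): print(nm,s,*rect(ray(c,p,z)))
print(c["xyz"])
cv2.imwrite("pics/z.png",0*f)
E
```

```text
[(np.uint8(253), np.uint8(231), np.uint8(166)), (np.uint8(251), np.uint8(226), np.uint8(163)), (np.uint8(250), np.uint8(218), np.uint8(153)), (np.uint8(242), np.uint8(199), np.uint8(137)), (np.uint8(244), np.uint8(201), np.uint8(138)), (np.uint8(250), np.uint8(217), np.uint8(90)), (np.uint8(131), np.uint8(77), np.uint8(56))]
tile [  192    59   148   186 19476] [563.7   6.1] [np.float32(98.67508), np.float32(148.61104)] 87.35526
blk [ 271   90   50   54 1411] [543.5 -35.7] [np.float32(23.85292), np.float32(33.82093)] 60.43616
blk [ 256  200   32   41 1207] [546.5  49.1] [np.float32(25.851473), np.float32(35.012737)] 101.19855
strip [247 146  34  14 251] [563.5  -2.6] [np.float32(6.211726), np.float32(29.786118)] 176.87483
strip [242 167  34  14 244] [564.4  15.4] [np.float32(6.40335), np.float32(29.906631)] 177.35442
[ 0.6 -0.   0.3]
```

```bash
python3 -m jog '{"delta_pos":[[4,3,-9],[0,0,-30],[0,0,-30],[0,0,-20],[0,0,-10],[0,0,0],[0,0,0],[0,0,0],[0,0,0],[0,0,0]],"rot":[[0,0,0.5],[0,0,0],[0,0,0],[0,0,0],[0,0,0],[0,0,0],[0,0,0],[0,0,0],[0,0,0],[0,0,0]],"grip":[100,100,100,100,100,100,0,0,0,0]}'
python3 -m jog '{"delta_pos":[[0,0,0],[0,0,0],[0,0,0],[0,0,0],[0,0,30],[0,0,35]],"rot":[[0,0,0],[0,0,0],[0,0,0],[0,0,0],[0,0,0],[0,0,0]],"grip":[0,0,0,0,0,0]}'
```

```text
time_s: 2.65
tcp_pos: [0.5483, 0.0486, 0.0399]
ee_rot: [[0.199, -0.98, 0.003], [-0.98, -0.199, 0.001], [-0.0, -0.003, -1.0]]
wrist_force: [0.5, 0.2, -0.6]
gripper_width: 0.779
time_s: 3.15
tcp_pos: [0.5454, 0.0474, 0.1016]
ee_rot: [[0.198, -0.98, -0.007], [-0.98, -0.198, -0.002], [0.001, 0.008, -1.0]]
wrist_force: [0.5, 1.5, -0.6]
gripper_width: 0.324
```

```bash
python3 -m jog '{"delta_pos":[[0,0,0],[0,0,0]],"rot":[[0,0,0],[0,0,0]],"grip":[0,0]}'
python3 -c "
from h import *
from station import r,vision
st(r);c=vision.capture('wrist');cv2.imwrite('pics/wr2.png',c['frame'][:,:,::-1])"
```

```text
time_s: 3.32
tcp_pos: [0.5488, 0.0487, 0.1058]
ee_rot: [[0.199, -0.98, 0.005], [-0.98, -0.199, 0.002], [-0.001, -0.005, -1.0]]
wrist_force: [-0.6, -0.1, -0.3]
gripper_width: 0.175
t 3.32 tcp [548.8  48.7 105.8] jaw 11.45 tilt [0.0051 0.0019] w 15.2 F [-0.6 -0.1 -0.3] j [ 22.  23. -21.   0. -46. -10.]
```

View pics/wr2.png

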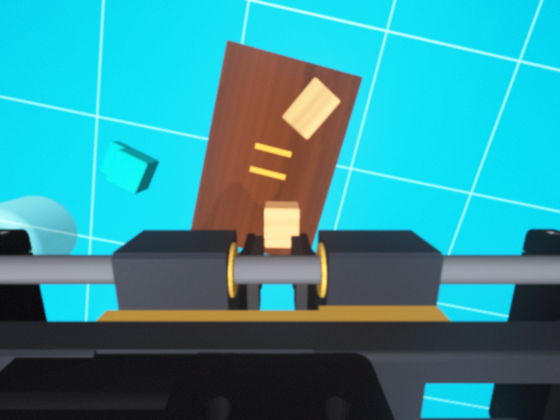

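The fingers close slowly and I lifted before they met the block, so it is still on the tile. Reopening and regrasping.

```bash
python3 -m jog '{"delta_pos":[[-2,-2,0],[0,0,0],[0,0,0],[0,0,0],[0,0,0],[0,0,0],[0,0,-30],[0,0,-30],[0,0,-9],[0,0,0]],"rot":[[0,0,0],[0,0,0],[0,0,0],[0,0,0],[0,0,0],[0,0,0],[0,0,0],[0,0,0],[0,0,0],[0,0,0]],"grip":[60,60,60,60,60,60,60,60,60,60]}'
python3 -m jog '{"delta_pos":[[0,0,0],[0,0,0],[0,0,0],[0,0,0],[0,0,0],[0,0,0],[0,0,0],[0,0,0],[0,0,0],[0,0,0]],"rot":[[0,0,0],[0,0,0],[0,0,0],[0,0,0],[0,0,0],[0,0,0],[0,0,0],[0,0,0],[0,0,0],[0,0,0]],"grip":[0,0,0,0,0,0,0,0,0,0]}'
```

```text
time_s: 4.2
tcp_pos: [0.5446, 0.046, 0.0344]
ee_rot: [[0.199, -0.98, -0.003], [-0.98, -0.199, -0.002], [0.001, 0.003, -1.0]]
wrist_force: [-0.1, 0.4, 0.1]
gripper_width: 0.594
time_s: 5.03
tcp_pos: [0.5455, 0.0462, 0.0347]
ee_rot: [[0.198, -0.98, 0.0], [-0.98, -0.198, 0.0], [0.0, -0.0, -1.0]]
wrist_force: [-0.4, 0.3, 1.0]
gripper_width: 0.294
```

```bash
python3 -m jog '{"delta_pos":[[0,0,20],[0,0,35],[0,0,35],[-3,36,10],[-3,38,0],[-3,38,0],[-3,38,0],[-3,38,0],[-3,38,0],[0,0,0]],"rot":[[0,0,0],[0,0,0],[0,0,0],[0,0,0],[0,0,0],[0,0,0],[0,0,0],[0,0,0],[0,0,0],[0,0,0]],"grip":[0,0,0,0,0,0,0,0,0,0]}'
python3 -m jog '{"delta_pos":[[0,0,-30],[0,0,-30],[0,0,-30],[0,0,0],[0,0,0],[0,0,0],[0,0,0],[0,0,0],[0,0,0],[0,0,0]],"rot":[[0,0,0],[0,0,0],[0,0,0],[0,0,0],[0,0,0],[0,0,0],[0,0,0],[0,0,0],[0,0,0],[0,0,0]],"grip":[0,0,0,0,55,55,55,55,55,55]}'
```

```text
time_s: 5.87
tcp_pos: [0.5275, 0.2782, 0.1345]
ee_rot: [[0.204, -0.979, 0.003], [-0.979, -0.204, 0.002], [-0.002, -0.003, -1.0]]
wrist_force: [1.1, -0.6, -0.2]
gripper_width: 0.294
time_s: 6.7
tcp_pos: [0.5279, 0.2725, 0.0457]
ee_rot: [[0.198, -0.98, 0.002], [-0.98, -0.198, 0.001], [-0.001, -0.002, -1.0]]
wrist_force: [0.5, 0.1, -0.0]
gripper_width: 0.54
```

```bash
python3 -m jog '{"delta_pos":[[0,0,30],[0,0,30],[0,0,30],[2,-38.5,0],[2,-38.5,0],[2,-38.5,0],[2,-38.5,0],[2,-38.5,0],[2,-38.5,0],[2,-38.5,0]],"rot":[[0,0,0],[0,0,0],[0,0,0],[0,0,0],[0,0,-6.8],[0,0,-6.8],[0,0,-6.8],[0,0,-6.8],[0,0,-6.8],[0,0,-7]],"grip":[55,55,55,55,55,55,55,55,55,55]}'
python3 -m jog '{"delta_pos":[[2,-38.5,0],[0,0,0],[0,0,0],[0,0,0]],"rot":[[0,0,0],[0,0,0],[0,0,0],[0,0,0]],"grip":[55,55,55,55]}'
python3 -c "
from h import *
from station import r,vision
st(r)
c=vision.capture('top');np.savez('top1.npz',**{k:np.array(v) for k,v in c.items()})
f=c['frame'];o=cv2.resize(f[200:300,130:330],(800,400),interpolation=cv2.INTER_CUBIC);cv2.imwrite('pics/t1.png',o[:,:,::-1])"
```

```text
time_s: 7.53
tcp_pos: [0.5413, 0.0009, 0.1353]
ee_rot: [[-0.498, -0.867, 0.001], [-0.867, 0.498, 0.0], [-0.001, -0.001, -1.0]]
wrist_force: [-0.1, 0.5, -0.0]
gripper_width: 0.551
time_s: 7.87
tcp_pos: [0.5435, -0.036, 0.1349]
ee_rot: [[-0.494, -0.87, 0.001], [-0.87, 0.494, 0.0], [-0.001, -0.0, -1.0]]
wrist_force: [-0.9, -0.0, 0.2]
gripper_width: 0.552
t 7.87 tcp [543.5 -36.  134.9] jaw 150.4 tilt [0.0007 0.0002] w 48.0 F [-0.9 -0.   0.2] j [ 13.  21. -20.  -0. -50. -43.]
```

View pics/t1.png

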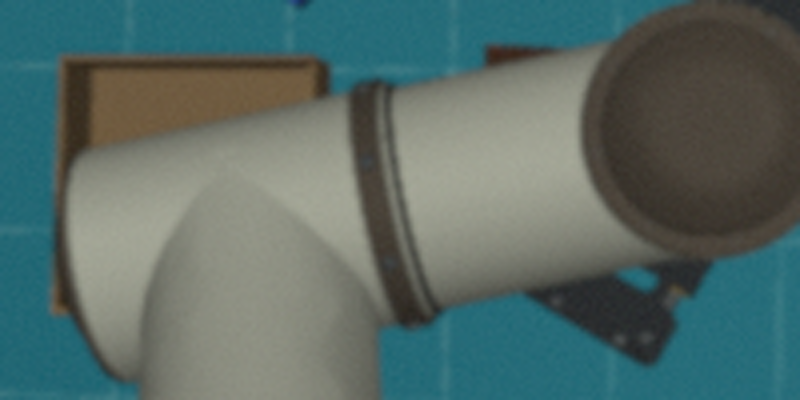

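The arm hides the bin from above, so I can't confirm offcut_b yet. The tool is exactly over offcut_a, so grasp it.

```bash
python3 -m jog '{"delta_pos":[[0,0,-35],[0,0,-35],[0,0,-20],[0,0,-9],[0,0,0],[0,0,0],[0,0,0],[0,0,0],[0,0,0],[0,0,0]],"rot":[[0,0,0],[0,0,0],[0,0,0],[0,0,0],[0,0,0],[0,0,0],[0,0,0],[0,0,0],[0,0,0],[0,0,0]],"grip":[55,55,55,55,0,0,0,0,0,0]}'
python3 -m jog '{"delta_pos":[[0,0,0],[0,0,0],[0,0,0],[0,0,0],[0,0,0],[0,0,15],[0,0,35],[0,0,35],[0,0,15],[0,0,0]],"rot":[[0,0,0],[0,0,0],[0,0,0],[0,0,0],[0,0,0],[0,0,0],[0,0,0],[0,0,0],[0,0,0],[0,0,0]],"grip":[0,0,0,0,0,0,0,0,0,0]}'
```

```text
time_s: 8.75
tcp_pos: [0.5439, -0.0355, 0.0362]
ee_rot: [[-0.493, -0.87, 0.001], [-0.87, 0.493, 0.0], [-0.001, -0.001, -1.0]]
wrist_force: [-0.4, 1.1, 1.4]
gripper_width: 0.273
time_s: 9.58
tcp_pos: [0.5457, -0.0358, 0.1395]
ee_rot: [[-0.493, -0.87, 0.008], [-0.87, 0.493, 0.001], [-0.005, -0.007, -1.0]]
wrist_force: [0.6, -0.4, -0.3]
gripper_width: 0.27
```

```bash
python3 -m jog '{"delta_pos":[[-2,36,0],[-2,36,0],[-2,36,0],[-2,36,0],[-2,36,0],[-2,36,0],[-2,36,0],[-2,3,0],[0,0,-30],[0,0,-30]],"rot":[[0,0,6.8],[0,0,6.8],[0,0,6.8],[0,0,6.8],[0,0,6.8],[0,0,6.8],[0,0,0],[0,0,0],[0,0,0],[0,0,0]],"grip":[0,0,0,0,0,0,0,0,0,0]}'
python3 -m jog '{"delta_pos":[[0,0,-30],[0,0,0],[0,0,0],[0,0,0],[0,0,0],[0,0,0],[0,0,0],[0,0,30],[0,0,40],[0,0,40]],"rot":[[0,0,0],[0,0,0],[0,0,0],[0,0,0],[0,0,0],[0,0,0],[0,0,0],[0,0,0],[0,0,0],[0,0,0]],"grip":[0,0,50,50,50,50,50,50,50,50]}'
python3 -c "
from h import *
from station import r
st(r)"
```

```text
time_s: 10.42
tcp_pos: [0.5276, 0.2203, 0.0752]
ee_rot: [[0.196, -0.981, 0.002], [-0.981, -0.196, 0.002], [-0.001, -0.002, -1.0]]
wrist_force: [-0.0, -0.0, -1.2]
gripper_width: 0.271
time_s: 11.25
tcp_pos: [0.5269, 0.2187, 0.1569]
ee_rot: [[0.195, -0.981, -0.001], [-0.981, -0.195, -0.001], [0.001, 0.001, -1.0]]
wrist_force: [0.4, -0.0, 0.2]
gripper_width: 0.499
t 11.25 tcp [526.9 218.7 156.9] jaw 11.25 tilt [-0.0012 -0.0011] w 43.4 F [ 0.4 -0.   0.2] j [ 39.  21. -15.   0. -54. -28.]
```

```bash
python3 - <<'E'
from h import *
np.set_printoptions(precision=1,suppress=True)
c=dict(np.load("top0.npz"))
p=ray(c,[(410.8,309.2),(388.3,240),(404.2,237.5)],.040)*1000
m=p[1:].mean(0);d=m-p[0];print(p,np.degrees(np.arctan2(d[1],d[0])),np.linalg.norm(d)); u=d/np.linalg.norm(d);print("grip",p[0]+98*u)
E
```

```text
[[ 393.3 -293.4   40. ]
 [ 549.5 -243.6   40. ]
 [ 555.8 -280.    40. ]] 11.213769997614973 162.45338133017458
grip [ 489.4 -274.4   40. ]
```

```bash
python3 -m jog '{"delta_pos":[[-2,-35,5],[-3,-35,5],[-3,-35,0],[-3,-35,0],[-3,-35,0],[-3,-35,0],[-3,-35,0],[-3,-35,0],[-3,-35,0],[-3,-35,0]],"rot":[[0,0,6.9],[0,0,6.9],[0,0,6.9],[0,0,6.9],[0,0,6.9],[0,0,6.9],[0,0,6.9],[0,0,6.9],[0,0,6.9],[0,0,6.9]],"grip":[60,60,60,60,60,60,60,60,60,60]}'
python3 -m jog '{"delta_pos":[[-3,-35,0],[-3,-35,0],[-3,-35,0],[0,-38,0],[0,0,0],[0,0,0],[0,0,0]],"rot":[[0,0,6.9],[0,0,6.9],[0,0,6.9],[0,0,0],[0,0,0],[0,0,0],[0,0,0]],"grip":[60,60,60,60,60,60,60]}'
python3 -c "
from h import *
from station import r,vision
st(r)
T=vision.capture('top');c=vision.capture('wrist');np.savez('wr3.npz',**{k:np.array(v) for k,v in c.items()})
print(c['xyz'])
o=np.zeros((420,800,3),np.uint8);o[:,:560]=c['frame'];o[:240,562:]=cv2.resize(T['frame'][210:290,135:215],(238,240))
cv2.imwrite('pics/w3.png',o[:,:,::-1])"
```

```text
time_s: 12.08
tcp_pos: [0.4988, -0.1272, 0.1667]
ee_rot: [[0.983, -0.181, 0.002], [-0.181, -0.983, 0.0], [0.002, -0.001, -1.0]]
wrist_force: [0.6, 0.0, 0.4]
gripper_width: 0.601
time_s: 12.67
tcp_pos: [0.4903, -0.2648, 0.166]
ee_rot: [[0.987, 0.158, 0.001], [0.158, -0.987, 0.0], [0.001, -0.0, -1.0]]
wrist_force: [0.4, 0.5, 0.5]
gripper_width: 0.603
t 12.67 tcp [ 490.3 -264.8  166. ] jaw 99.1 tilt [0.0006 0.0001] w 52.5 F [0.4 0.5 0.5] j [-12.  20. -16.  -0. -54. 111.]
[ 0.55620769 -0.25396235  0.3041141 ]
```

View pics/w3.png

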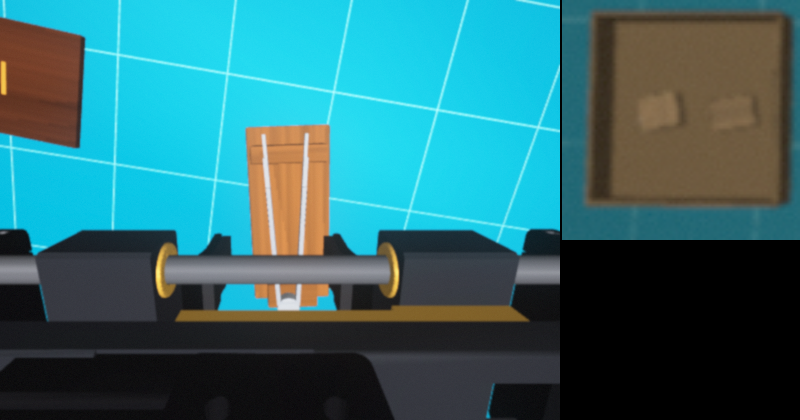

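Both offcuts lie in the bin. The wrist view shows the leaves from about (277,300) and (301,250) up to the tips at (264,135) and (307,134). I'll fit the two leaf lines.

```bash
python3 - <<'E'
from h import *
np.set_printoptions(precision=2,suppress=True)
c=dict(np.load("wr3.npz"));f=c["frame"];hsv=cv2.cvtColor(f,cv2.COLOR_RGB2HSV)
m=(hsv[...,1]<70)&(hsv[...,2]>150);M=np.zeros(m.shape,bool);M[125:252,250:325]=m[125:252,250:325]
L=[]
for p,s in blobs(M,60):
    w=ray(c,p,.0385 if 1 else 0)*1000
    l=cv2.fitLine(w[:,:2].astype(np.float32),cv2.DIST_L2,0,.01,.01).ravel()
    a=np.degrees(np.arctan2(l[1],l[0]));a=(a+90)%180-90
    e=w[np.argsort(p[:,1])[:4]].mean(0);L.append((l,a,e));print(s,"ang",a,"tip",e)
a=np.mean([x[1] for x in L[:2]]);u=np.array([np.cos(np.radians(a)),np.sin(np.radians(a))])
tip=(L[0][2][:2]+L[1][2][:2])/2
print("yaw",a,"tipmid",tip,"grip",tip-65*u,"origin",tip-85*u)
E
```

```text
[298 133  11 119 661] ang 7.534973 tip [ 559.   -279.21   38.5 ]
[261 134  16 118 617] ang 13.942406 tip [ 552.03 -242.54   38.5 ]
yaw 10.738689 tipmid [ 555.52 -260.88] grip [ 491.66 -272.99] origin [ 472.01 -276.71]
```

```bash
python3 -m jog '{"delta_pos":[[1,-8,0],[0,0,-30],[0,0,-30],[0,0,-30],[0,0,-20],[0,0,-10],[0,0,-4],[0,0,0],[0,0,0],[0,0,0]],"rot":[[0,0,1.7],[0,0,0],[0,0,0],[0,0,0],[0,0,0],[0,0,0],[0,0,0],[0,0,0],[0,0,0],[0,0,0]],"grip":[60,60,60,60,60,60,60,60,60,60]}'
```

```text
time_s: 13.6
tcp_pos: [0.4928, -0.2728, 0.0432]
ee_rot: [[0.982, 0.189, 0.003], [0.189, -0.982, -0.001], [0.003, 0.002, -1.0]]
wrist_force: [-0.4, -0.0, -0.1]
gripper_width: 0.597
```

```bash
python3 -m jog '{"delta_pos":[[0,0,0],[0,0,0],[0,0,0],[0,0,0],[0,0,0],[0,0,0],[0,0,0],[0,0,0],[0,0,0],[0,0,0]],"rot":[[0,0,0],[0,0,0],[0,0,0],[0,0,0],[0,0,0],[0,0,0],[0,0,0],[0,0,0],[0,0,0],[0,0,0]],"grip":[50,40,35,30,25.2,25.2,25.2,25.2,25.2,25.2]}'
python3 -m jog '{"delta_pos":[[0,0,0],[0,0,0],[0,0,0],[0,0,0],[0,0,10],[0,0,20],[0,0,20],[0,0,0],[0,0,0],[0,0,0]],"rot":[[0,0,0],[0,0,0],[0,0,0],[0,0,0],[0,0,0],[0,0,0],[0,0,0],[0,0,0],[0,0,0],[0,0,0]],"grip":[25.2,25.2,25.2,25.2,25.2,25.2,25.2,25.2,25.2,25.2]}'
cat > look.py <<'E'
import sys;from h import *
from station import r,vision
st(r);c=vision.capture('wrist');np.savez(sys.argv[1]+'.npz',**{k:np.array(v) for k,v in c.items()});cv2.imwrite('pics/'+sys.argv[1]+'.png',c['frame'][:,:,::-1])
E
python3 look.py w4
```

```text
time_s: 14.43
tcp_pos: [0.4919, -0.2729, 0.0419]
ee_rot: [[0.982, 0.188, 0.001], [0.188, -0.982, -0.0], [0.001, 0.001, -1.0]]
wrist_force: [0.1, 0.8, 4.8]
gripper_width: 0.256
time_s: 15.27
tcp_pos: [0.4906, -0.2724, 0.0909]
ee_rot: [[0.982, 0.188, -0.002], [0.188, -0.982, 0.001], [-0.001, -0.001, -1.0]]
wrist_force: [-1.1, 0.5, -1.0]
gripper_width: 0.256
t 15.27 tcp [ 490.6 -272.4   90.9] jaw 100.81 tilt [-0.0017  0.0009] w 22.2 F [-1.1  0.5 -1. ] j [-13.  25. -20.  -0. -45. 113.]
```

View pics/w4.png

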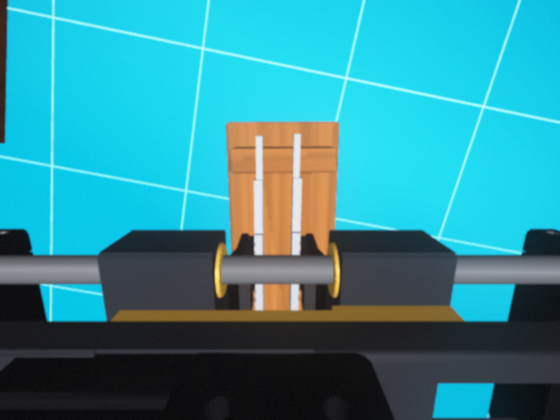

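The tweezers are off the rest and the leaves look parallel, with tips at (259,137) and (297,135). Measuring the gap.

```bash
cat > tips.py <<'E'
import sys;from h import *
def tips(n,z,y0=128,y1=180):
    c=dict(np.load(n+".npz"));hsv=cv2.cvtColor(c["frame"],cv2.COLOR_RGB2HSV)
    m=(hsv[...,1]<80)&(hsv[...,2]>140);M=np.zeros(m.shape,bool);M[y0:y1,235:320]=m[y0:y1,235:320]
    E=[]
    for p,s in sorted(blobs(M,60),key=lambda b:b[0][:,0].mean()):
        l=cv2.fitLine(p.astype(np.float32),cv2.DIST_L2,0,.01,.01).ravel()
        top=p[:,1].min()-.5;q=np.array([[l[2]+(y-l[3])*l[0]/l[1],y] for y in(top,top+3,y1)])
        w=ray(c,q,z)*1000;E.append(w);print("px",q[0].round(1),"width px",round(s[4]/s[3],2),"tip",w[0].round(1),"ang",np.degrees(np.arctan2(*(w[0]-w[2])[1::-1])).round(2))
    a,b=E[0][1],E[1][1];print("centre gap",np.linalg.norm(a-b).round(2),"mid",((a+b)/2).round(1),"px/mm",(np.linalg.norm(c["K"][0,0])/(c["xyz"][2]-z)/1000).round(3))
tips(sys.argv[1],float(sys.argv[2]))
E
python3 tips.py w4 .0874
```

```text
px [258.4 135.5] width px 7.77 tip [ 552.7 -252.6   87.4] ang 10.59
px [296.7 132.5] width px 7.81 tip [ 557.3 -269.3   87.4] ang 10.7
centre gap 17.36 mid [ 553.7 -261.2   87.4] px/mm 2.15
```

```bash
python3 -m jog '{"delta_pos":[[1,15,5],[1,28,5],[1,30,0],[1,35,0],[1,35,0],[1,35,0],[1,35,0],[1,30,0],[1,25,0],[0,14,0]],"rot":[[0,0,0],[0,0,0],[0,0,-2.2],[0,0,-2.2],[0,0,-2.2],[0,0,-2.2],[0,0,-2.2],[0,0,-2.2],[0,0,0],[0,0,0]],"grip":[25.2,25.2,25.2,25.2,25.2,25.2,25.2,25.2,25.2,25.2]}'
python3 -m jog '{"delta_pos":[[0,0,0],[0,0,-10],[0,0,-15],[0,0,-15],[0,0,-10],[0,0,-6],[0,0,0],[0,0,0],[0,0,0],[0,0,0]],"rot":[[0,0,0],[0,0,0],[0,0,0],[0,0,0],[0,0,0],[0,0,0],[0,0,0],[0,0,0],[0,0,0],[0,0,0]],"grip":[25.2,25.2,25.2,25.2,25.2,25.2,25.2,25.2,25.2,25.2]}'
python3 look.py w5; python3 tips.py w5 .0415
```

```text
time_s: 16.15
tcp_pos: [0.5, 0.0115, 0.1006]
ee_rot: [[0.999, -0.039, -0.002], [-0.039, -0.999, -0.001], [-0.002, 0.001, -1.0]]
wrist_force: [-0.5, 0.6, -0.3]
gripper_width: 0.256
time_s: 16.98
tcp_pos: [0.501, 0.0093, 0.0462]
ee_rot: [[0.999, -0.041, 0.001], [-0.041, -0.999, 0.0], [0.001, -0.0, -1.0]]
wrist_force: [0.2, 0.1, -0.9]
gripper_width: 0.255
t 16.98 tcp [501.    9.3  46.2] jaw 87.65 tilt [0.0013 0.0004] w 22.2 F [ 0.2  0.1 -0.9] j [ 20.  25. -31.   0. -35.  68.]
px [258.6 134.5] width px 8.58 tip [566.6  14.5  41.5] ang -2.5
px [296.8 132.5] width px 8.47 tip [566.7  -3.   41.5] ang -2.21
centre gap 17.47 mid [565.3   5.8  41.5] px/mm 2.129
```

View pics/w5.png

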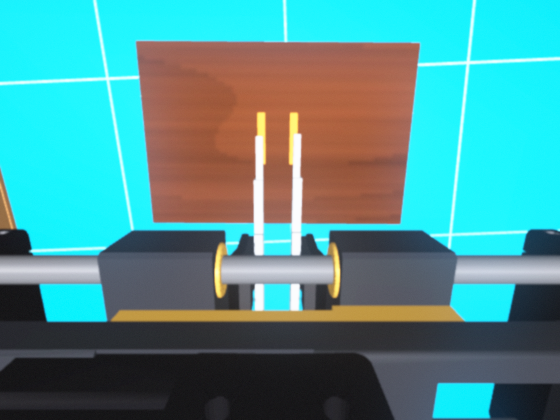

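The tips are over the strips, midpoint at (565.3, 5.8) mm against (564, 6.3). One side view will check level, height and bin before handing in.

```bash
python3 -c "
from h import *
from station import r,vision
c=vision.capture('side');f=c['frame'][170:360,230:390];cv2.imwrite('pics/s6.png',cv2.resize(f,(504,600),interpolation=cv2.INTER_CUBIC)[:,:,::-1]);st(r)
R=c['orientation'];K=c['K']
for p in([.5653,.0145,.040],[.5653,.0145,.008]):
    q=np.array(R).T@(np.array(p)-c['xyz']);u=K[0][0]*q[0]/-q[2]+K[0][2];v=K[1][1]*-q[1]/-q[2]+K[1][2];print('crop px',(u-230)*3.15,(v-170)*3.158)
"
```

```text
t 17.08 tcp [500.9   9.4  46.2] jaw 87.65 tilt [0.0013 0.0004] w 22.0 F [ 0.  -0.  -0.4] j [ 20.  25. -31.   0. -35.  68.]
crop px 179.95849944189678 163.26147667125062
crop px 178.93072654136913 201.02199757493955
```

View pics/s6.png

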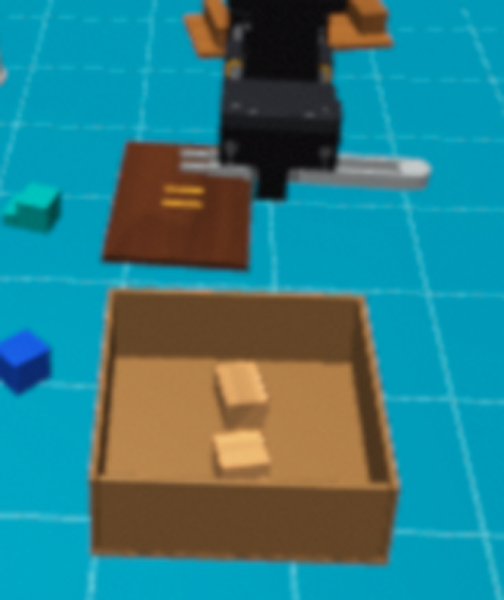

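The left tip is seen at about (181,165) against (180,163) predicted for a tip height of 32 mm above the tile. The tweezers look level and both offcuts are in the bin.

```bash
python3 -c "
from station import finish_job
print(finish_job())"
```

```text
the job is handed in; nothing more can be done
None
```

I put both offcuts in the scrap bin, then lifted the tweezers off the rest and handed in at about 17 s, holding them squeezed over the brass strips. `finish_job()` gives no verdict, so this rests on my own last checks.

- **Bin:** the side view just before hand-in shows both offcuts lying inside, let go.
- **Tip gap:** the wrist camera gives about 13.5 mm, assuming 4 mm thick tips. The finger opening of 22.0–22.2 mm implies about 14.0–14.3 mm. The two disagree by up to 0.8 mm, but both are within 14 ± 2.5 mm.
- **Position:** the midpoint between the tips is about 1.5 mm from the middle of the strips, and the leaves line up with the strips to within about 0.5°.
- **Height:** the tips are about 32 mm above the tile, inside the 4–50 mm limit but higher than "just above" suggests. The side view agrees to about 2 pixels in the enlarged crop.
- **Level and clear:** the tweezers look level and touch nothing but the gripper. The wrist force was near zero.

- **One slip:** my first grasp of offcut_b failed because I lifted before the slow fingers had closed. The block stayed on the tile and the second grasp worked.
- **Not measured:** I did not re-measure the cone, jar and cardboard box at the end. No move was planned near them.

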